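# Hang up the padded ear defenders

## Task

Two pairs of ear defenders stand on the engine bench. Hang the padded pair with the large cups over the horizontal bar of the small rail, square across it with one cup on each side and the crown of the headband resting on the bar, set down gently and left hanging still. Leave the slim pair with the small round cups standing where it is.

Things in the scene. Friction and masses are not known exactly. Their poses are not given: they have to be found in the camera images.
- defenders: Padded ear defenders, black, rigid, 0.18-0.33 kg, standing on two large block-shaped cups, headband arching above. 160 mm wide (x), 68 deep (y), 150 tall; cups 88 tall, 84 apart inside. The arch lies in the x-z plane; its crown has a firm pad 34 wide in y, flat-sided, 132 to 150 mm above the origin, about 40 mm each way in x. Origin: between the cups, level with their undersides; z up.
- crown (a point): Middle of the underside of the crown pad of the padded pair, 132 mm straight above its origin: the point that comes to rest on the bar. The pad's top is 18 mm above it. Axes as the padded pair's.
- slim_defenders: The slim pair, to be left alone: black, standing likewise, thin bare headband 14 mm wide and 4 thick without pad, small round cups of 58 mm diameter and 18 mm thickness; 134 mm wide (x), 126 mm tall. Origin: between the cups, level with their undersides; z up.
- rail: Fixed steel rail on the bench: a level round bar, 18 mm diameter, 260 mm long along its y, top of bar 160 mm above the bench, on two 16 mm posts at y = +-122 mm with flat feet (120 mm in x, 45 in y, 12 high). Nothing rises above the bar. Origin: on the bench straight below the bar's middle; z up. A ring and a washer, at most 10 mm high, lie below the bar.
Things that resemble listed ones, but are neither listed nor needed, are in the scene too. What is shaped like the defenders but blue is not meant.

How it is judged:
By the outcome, as a careful person would: the job done as asked, in the order asked, and still so for the second after the job is handed in, with the robot touching nothing.
It also fails if it takes over 45 s, if anything falls off the work surface, if the arm or the gripper's body presses on something with over 40 N, if the wrist force passes 120 N, or if a joint passes its speed limit or range.

## Robot

A 6-joint arm with a two-finger parallel gripper is mounted at the origin on the work surface. World frame = base frame: x ahead of the robot, y to its left, z up, the work surface at z = 0. Lengths are in m, angles in degrees, forces in N, time in s.
With the tool pointing down it reaches from about 0.375 to 0.9 m from the base axis. Payload 3.1 kg.
Tool frame: the origin (TCP) lies on the centre line of the jaws, within the pads' length; the fingertips stand finger_overhang ahead of it and the grasp point (between the pads) lies 5 mm behind it (finger_overhang is the distance from the TCP to the fingertips, in m); z points along the fingers, y is the line along which they close (so a half turn about z gives the same grasp; the last joint's range is limited). The gripper opens to 87 mm and grips with 3 to 60 N. Pads are 19 mm wide; open, the fingers measure 117 mm over their backs; the gripper's body (75 mm by 190 mm) begins 51 mm behind the grasp point.
Start: joints at [-76.117, 30.224, 82.088, -0, 67.689, -10.227], TCP at [0.255, -0.57, 0.237] pointing down, gripper open.
Joint ranges: [-176.69, 176.69], [-43.24, 126.21], [12.49, 139.97], [-82, 262], [0, 151.66], [-163.58, 163.58]. Speed limits (degrees/s): [159.86, 159.86, 180, 180, 180, 180].

## Interface

Orientations are given as a 3x3 rotation matrix whose columns are the frame's x, y, z axes.
In Python, from rig import read_state, capture, calibration, hand_in, finger_overhang gives the robot as it stands.
- The arm moves only by the tool send_rows, never from a script. Its argument "plan" is a list of rows, each a list of 5 numbers: the closure in counts, from 0 (fully open) to 255 (shut), then the shift along the tool's x, y, z in m, then the turn about the tool's z in rad. A call has 1 to 20 rows; each row shifts and turns the commanded pose from where the row before left it, along the tool's axes as they then stand; what a row does not reach is not made up. A row lasts 1/12 s, in which the tool goes at most 41.7 mm and 7.16 degrees, less where a joint would pass 70% of its speed; a pose out of reach is approached as far as the arm can. A call is refused whole if a number of a shift passes 0.0417 or a number of a turn 0.125, either way. A call with a gripper value outside its range is refused whole. The fingers move at their own pace and stop on an object; the grip force is fixed at half the most. Time passes only in rows, so rows that do not move let the fingers close. It gives the time, the measured TCP pose, the force, the opening and the grip force at its end, in the units of the state.
- read_state(): the state, without advancing time (a new reading comes with each control period).
- capture(name): name is "side" or "top"; returns (picture, depth): 400x640x3 uint8, blue, green, red; 400x640 float32, m along the optical axis (not along the pixel's ray), 0 where there is no reading.
- calibration(name): a dict with "fx", "fy", "cx", "cy" (pixels), "xyz" and "rotation" of the camera in the world. Camera axes: x right, y down, z forward; pixel columns grow to the right and rows downward; lengths in m; the calibration is good to about 2 mm. A picture is of the moment at which its call begins. calibration takes no time and is no camera call.
- hand_in(): hands the job in; it is judged then, once.
The state is a dict: "time_s": time; "joint_positions": joint angles; "qvel": joint speeds; "tau": joint torques, N m; "position": TCP position; "tcp_rot": TCP orientation; "force": force on the tool from outside, world axes, zero at the start; "moment": the same for the moment, N m; "opening": opening from 0.0 (shut) to 1.0 (fully open); "grasp_force": force on a finger pad.
Only numpy, scipy, OpenCV 4.12 (cv2) and the standard library are available. Lean on these libraries where they do the work, as an engineer would, in place of code of your own. Each camera call takes 0.05 s, during which the arm holds its last target. There are 200 camera calls.

## Working session

There is one attempt and no reset: what is moved stays moved. The work goes in short steps, Python scripts to look and compute and a tool call to move; the robot and the scene stay as the last step left them, time stands still between calls to the robot, and variables do not carry over. Pictures are saved under pics/ and viewed, at most 10 in all, crops included, and the job is handed in when it is done.

Besides the shell and the picture viewer there is one more tool, called after "Request:" as name([rows], argument=value, ...), one row to a line, values as JSON. send_rows: Moves the arm, as the interface text tells. Its arguments: {"type":"object","properties":{"plan":{"type":"array","items":{"type":"array","items":{"type":"number"}}}},"required":["plan"]}

```bash
mkdir -p pics; cat > h.py <<'E'
import numpy as np, cv2
from rig import *
def cloud(n):
    im,d=capture(n); c=calibration(n)
    v,u=np.mgrid[0:400,0:640]
    P=np.stack([(u-c['cx'])/c['fx']*d,(v-c['cy'])/c['fy']*d,d],-1)@np.array(c['rotation']).T+np.array(c['xyz'])
    P[d==0]=np.nan
    return im,P
E
python3 - <<'E'
from h import *
s=read_state();print(s['time_s'],s['position'],s['tcp_rot'],finger_overhang if not callable(finger_overhang) else finger_overhang(),s['opening'])
for n in('side','top'):
    im,P=cloud(n);np.savez(n+'0.npz',im=im,P=P);cv2.imwrite(f'pics/{n}0.png',im);c=calibration(n);print(n,c['xyz'],c['rotation'],c['fx'])
E
```

```text
0.0 [ 0.25514006 -0.56977102  0.2355526 ] [[ 9.12758769e-01  4.08498617e-01 -5.56051212e-04]
 [ 4.08498834e-01 -9.12756352e-01  2.13153859e-03]
 [ 3.63191290e-04 -2.17272681e-03 -9.99997574e-01]] 0.014 1.0041086537702173
side [-0.14173814  0.69821154  0.92259001] [[-8.00197418e-01 -3.90077900e-01  4.55547280e-01]
 [-5.99736292e-01  5.19590046e-01 -6.08557773e-01]
 [ 6.87105521e-04 -7.60174596e-01 -6.49718486e-01]] 435.6009991053711
top [ 0.36044574 -0.06150281  1.39640491] [[ 2.59683310e-02 -9.97695984e-01  6.26767070e-02]
 [-9.99661665e-01 -2.60102833e-02  1.46622003e-04]
 [ 1.48395472e-03 -6.26593087e-02 -9.98033872e-01]] 492.0726039100142
```

View pics/top0.png

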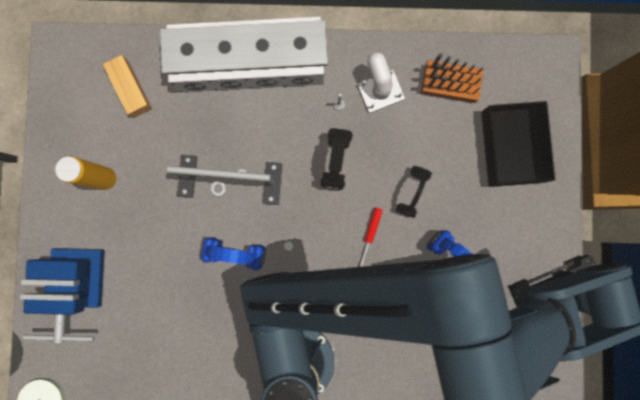

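View pics/side0.png

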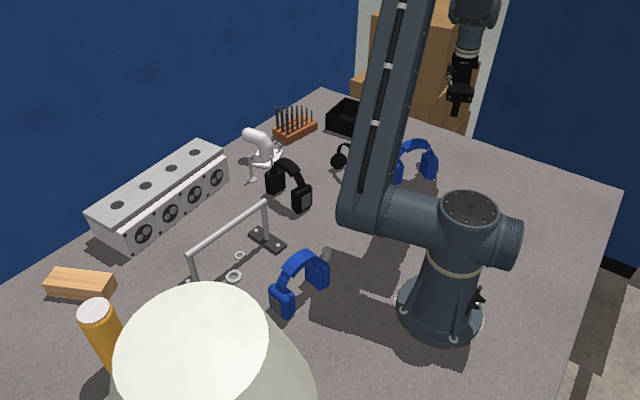

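The top view shows the padded pair around (336,160), the slim pair around (413,191), and the rail's bar from (168,172) to (278,178). There are two blue look-alikes. The side view shows the padded pair at (288,185) and the bar from (192,250) to (265,203).

```bash
python3 - <<'E'
from h import *
for n,(u0,u1,v0,v1) in dict(top=(312,362,120,198),side=(258,318,150,218)).items():
    z=np.load(n+'0.npz');im=z['im'];P=z['P']
    m=np.zeros((400,640),bool);m[v0:v1,u0:u1]=1
    m&=(im.max(2)<60)
    Q=P[m];Q=Q[np.isfinite(Q[:,0])]
    for lo,hi in((.03,.2),(.135,.17),(.06,.1)):
        q=Q[(Q[:,2]>lo)&(Q[:,2]<hi)]
        if len(q)<5: print(n,lo,len(q));continue
        r=cv2.minAreaRect((q[:,:2]*1000).astype(np.float32));print(n,lo,len(q),'rect',np.round(r[0]),np.round(r[1]),round(r[2],1),'med',q[:,:2].mean(0).round(4),'zmax',np.percentile(q[:,2],[50,95,99]).round(4))
for n,(u0,u1,v0,v1) in dict(top=(160,290,150,205),side=(180,275,190,265)).items():
    z=np.load(n+'0.npz');P=z['P'][v0:v1,u0:u1].reshape(-1,3)
    q=P[(P[:,2]>.14)&(P[:,2]<.18)]
    r=cv2.minAreaRect((q[:,:2]*1000).astype(np.float32))
    l=cv2.fitLine((q[:,:2]).astype(np.float32),cv2.DIST_HUBER,0,.01,.01).ravel();t=(q[:,:2]-l[2:])@l[:2]
    print(n,'bar',len(q),r,'line',l,'end',l[2:]+l[:2]*t.min(),l[2:]+l[:2]*t.max(),'z',np.percentile(q[:,2],[50,95,99]))
# obstacles max height
P=np.load('top0.npz')['P']
for nm,(u0,u1,v0,v1) in dict(slim=(394,434,162,220),pipe=(355,408,50,112),blue=(198,268,232,272),bolt=(330,350,92,112)).items():
    p=P[v0:v1,u0:u1].reshape(-1,3);p=p[p[:,2]>.03];print(nm,p.min(0),p.max(0))
E
```

```text
top 0.03 938 rect [561. -92.] [ 63. 158.] 82.3 med [ 0.5565 -0.0922] zmax [0.112  0.1504 0.1524]
top 0.135 368 rect [563. -94.] [34. 87.] 83.4 med [ 0.564  -0.0941] zmax [0.1455 0.1517 0.1534]
top 0.06 408 rect [561. -92.] [ 63. 156.] 82.3 med [ 0.5523 -0.0912] zmax [0.0841 0.0919 0.0975]
side 0.03 1048 rect [558. -91.] [ 64. 160.] 82.2 med [ 0.5549 -0.0846] zmax [0.082  0.1481 0.1506]
side 0.135 221 rect [560. -91.] [34. 88.] 84.5 med [ 0.5549 -0.0886] zmax [0.145  0.1506 0.1516]
side 0.06 451 rect [559. -91.] [ 63. 157.] 82.6 med [ 0.5562 -0.085 ] zmax [0.0797 0.0928 0.0982]
top bar 721 ((504.0069885253906, 206.10037231445312), (260.3677673339844, 18.7740535736084), 86.80094146728516) line [0.05849973 0.99828744 0.50327206 0.20603347] end [0.49566236 0.07617542] [0.51089486 0.33611528] z [0.15761661 0.16251705 0.16460865]
side bar 720 ((502.71075439453125, 204.7712860107422), (261.7878112792969, 19.681230545043945), 86.14849090576172) line [0.06480591 0.99789786 0.5007324  0.23008919] end [0.49062141 0.07439728] [0.5075853 0.3356116] z [0.156468   0.16054119 0.16180214]
slim [ 0.40953482 -0.35905954  0.03048681] [ 0.55163548 -0.26192682  0.13098881]
pipe [ 0.71754764 -0.27085718  0.03008676] [ 0.84698284 -0.16243612  0.12456998]
blue [0.25540066 0.09558753 0.03146442] [0.34016066 0.26172393 0.15676632]
bolt [ 0.72488856 -0.10216955  0.03294272] [ 0.73169724 -0.09356721  0.10306056]
```

Request:
send_rows([
  [0,0,0,0,0.111],
  [0,0,0,0,0.111],
  [0,0,0,0,0.111],
  [0,0,0,0,0.111],
  [0,0,0,0,0.111],
  [0,0.0159,-0.0343,0,0],
  [0,0.0159,-0.0343,0,0],
  [0,0.0159,-0.0343,0,0],
  [0,0.0159,-0.0343,0,0],
  [0,0.0159,-0.0343,0,0],
  [0,0.0159,-0.0343,0,0],
  [0,0.0159,-0.0343,0,0],
  [0,0.0159,-0.0343,0,0],
  [0,0.0159,-0.0343,0,0],
  [0,0.0159,-0.0343,0,0],
  [0,0.0159,-0.0343,0,0],
  [0,0.0159,-0.0343,0,0],
  [0,0.0159,-0.0343,0,0],
  [0,0.0159,-0.0343,0,0],
  [0,0.0159,-0.0343,0,0],
])

```text
time_s: 1.77
position: [0.5609, -0.0906, 0.2362]
tcp_rot: [[0.991, -0.134, -0.001], [-0.134, -0.991, 0.0], [-0.001, -0.0, -1.0]]
force: [0.0, -1.1, 0.9]
opening: 0.997
grasp_force: 0.0
```

Request:
send_rows([
  [0,0,0,0,0],
  [0,0,0,0,0],
  [0,0,0,0,0],
])

```text
time_s: 2.02
position: [0.56, -0.0924, 0.2361]
tcp_rot: [[0.991, -0.133, -0.001], [-0.133, -0.991, -0.0], [-0.001, 0.0, -1.0]]
force: [-0.6, -0.3, -1.2]
opening: 0.999
grasp_force: 0.0
```

```bash
cat >> h.py <<'E'
def err(x,y,z,yaw):
    s=read_state();R=np.array(s['tcp_rot']);d=R.T@(np.array([x,y,z])-s['position'])
    cy=np.degrees(np.arctan2(R[1,0],R[0,0]))
    print('t',s['time_s'],'pos',s['position'],'yaw',cy.round(2),'shift',d.round(4),'turn',np.radians(cy-yaw).round(4),'zax',R[:,2].round(4),'F',np.round(s['force'],2),'M',np.round(s['moment'],2),'open',s['opening'],'grip',s['grasp_force'])
E
python3 -c "
from h import *
err(.560,-.0918,.150,-7.7)"
```

```text
t 2.0167 pos [ 0.55997224 -0.09239942  0.23606362] yaw -7.64 shift [ 0.0001 -0.0006  0.0861] turn 0.0011 zax [-1.5e-03 -1.0e-04 -1.0e+00] F [-0.63 -0.32 -1.18] M [ 0.01  0.06 -0.01] open 0.9994066582772384 grip 0.0
```

Request:
send_rows([
  [0,0,0,0.014,0],
  [0,0,0,0.014,0],
  [0,0,0,0.014,0],
  [0,0,0,0.014,0],
  [0,0,0,0.01,0],
  [0,0,0,0.01,0],
  [0,0,0,0.006,0],
  [0,0,0,0.004,0],
  [0,0,0,0,0],
  [0,0,0,0,0],
  [60,0,0,0,0],
  [90,0,0,0,0],
  [110,0,0,0,0],
  [130,0,0,0,0],
  [145,0,0,0,0],
  [160,0,0,0,0],
  [180,0,0,0,0],
  [200,0,0,0,0],
  [255,0,0,0,0],
  [255,0,0,0,0],
])

```text
time_s: 3.68
position: [0.5605, -0.0926, 0.1505]
tcp_rot: [[0.991, -0.134, -0.0], [-0.134, -0.991, -0.0], [-0.0, 0.0, -1.0]]
force: [0.3, -0.3, 0.8]
opening: 0.386
grasp_force: 30.0
```

Request:
send_rows([
  [255,0,0,0,0],
  [255,0,0,0,0],
  [255,0,0,0,0],
])

```text
time_s: 3.93
position: [0.5605, -0.0925, 0.1505]
tcp_rot: [[0.991, -0.134, -0.0], [-0.134, -0.991, -0.0], [0.0, 0.0, -1.0]]
force: [-0.8, -0.7, 0.4]
opening: 0.387
grasp_force: 30.0
```

```bash
python3 - <<'E'
from h import *
err(.560,-.0918,.150,-7.7)
im,P=cloud('side');cv2.imwrite('pics/s1.png',cv2.resize(im[100:260,200:400],None,fx=3,fy=3))
E
```

```text
t 3.9333 pos [ 0.56053165 -0.09253758  0.15053044] yaw -7.68 shift [-0.0006 -0.0007  0.0005] turn 0.0003 zax [-0.e+00 -1.e-04 -1.e+00] F [-0.8  -0.74  0.37] M [-0.08  0.03  0.05] open 0.38674396503210473 grip 29.96551916357462
```

View pics/s1.png

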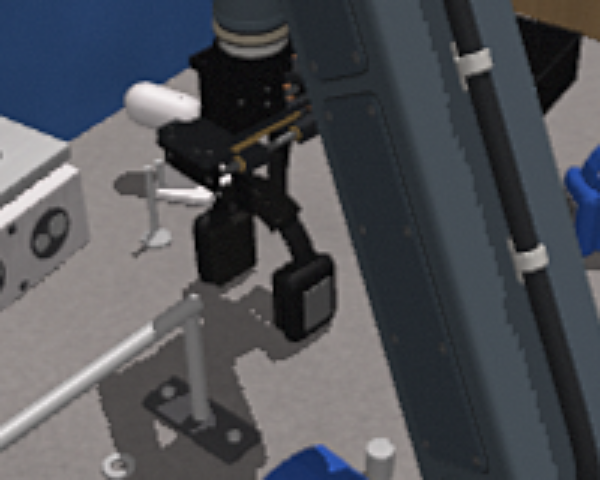

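The gripper has closed on the crown pad: opening 33.6 mm against a 34 mm pad, with the cups below it still standing. Next is the lift.

Request:
send_rows([
  [255,0,0,-0.004,0],
  [255,0,0,-0.006,0],
  [255,0,0,-0.01,0],
  [255,0,0,-0.014,0],
  [255,0,0,-0.016,0],
  [255,0,0,-0.018,0],
  [255,0,0,-0.018,0],
  [255,0,0,-0.018,0],
  [255,0,0,-0.018,0],
  [255,0,0,-0.018,0],
  [255,0,0,-0.016,0],
  [255,0,0,-0.014,0],
  [255,0,0,-0.01,0],
  [255,0,0,-0.006,0],
  [255,0,0,-0.004,0],
  [255,0,0,0,0],
  [255,0,0,0,0],
  [255,0,0,0,0],
])

```text
time_s: 5.48
position: [0.56, -0.0923, 0.3396]
tcp_rot: [[0.991, -0.134, -0.002], [-0.134, -0.991, 0.001], [-0.002, -0.0, -1.0]]
force: [-0.0, -0.1, -1.6]
opening: 0.385
grasp_force: 30.0
```

```bash
python3 - <<'E'
from h import *
err(.503,.2055,.340,-3.5)
for n in('side','top'):
    im,P=cloud(n)
    m=(im.max(2)<60)&(P[...,2]>.17)&(P[...,2]<.285)&(abs(P[...,0]-.56)<.12)&(abs(P[...,1]+.092)<.08)
    Q=P[m];
    if len(Q)>20:print(n,len(Q),cv2.minAreaRect((Q[:,:2]*1000).astype(np.float32)),np.percentile(Q[:,2],[0,1,50]))
    if n=='side': cv2.imwrite('pics/s2.png',cv2.resize(im[40:240,180:400],None,fx=2.5,fy=2.5))
E
```

```text
t 5.4833 pos [ 0.55999744 -0.09230135  0.33955494] yaw -7.69 shift [-9.630e-02 -2.875e-01 -1.000e-04] turn -0.0731 zax [-2.e-03  8.e-04 -1.e+00] F [-0.02 -0.07 -1.55] M [ 0.08  0.04 -0.03] open 0.3854014248955027 grip 29.961952280960883
side 1111 ((559.164794921875, -89.49468994140625), (66.318115234375, 161.9726104736328), 81.92483520507812) [0.19174216 0.19647287 0.24844366]
top 105 ((510.30621337890625, -85.64513397216797), (54.6337776184082, 24.271587371826172), 72.20310974121094) [0.26405572 0.26490813 0.2712984 ]
```

View pics/s2.png

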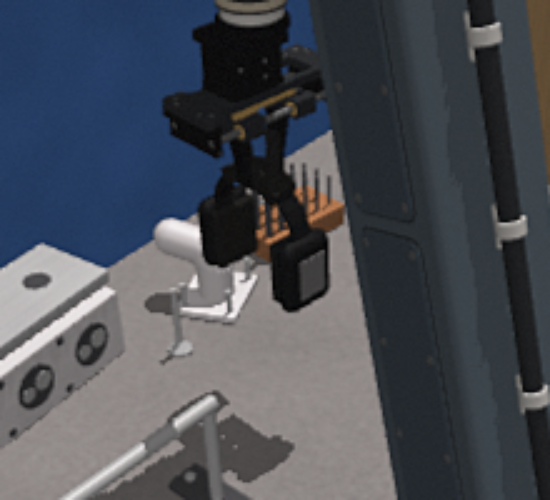

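The pair is held level and clear of the bench: cups at (228,228) and (300,265) in the crop. Now over the bar.

Request:
send_rows([
  [255,0,0,0,-0.0365],
  [255,0,0,0,-0.0365],
  [255,-0.002,-0.008,0,0],
  [255,-0.004,-0.015,0,0],
  [255,-0.0055,-0.0215,0,0],
  [255,-0.0055,-0.0215,0,0],
  [255,-0.0055,-0.0215,0,0],
  [255,-0.0055,-0.0215,0,0],
  [255,-0.0055,-0.0215,0,0],
  [255,-0.0055,-0.0215,0,0],
  [255,-0.0055,-0.0215,0,0],
  [255,-0.0055,-0.0215,0,0],
  [255,-0.0055,-0.0215,0,0],
  [255,-0.0055,-0.0215,0,0],
  [255,-0.0055,-0.0215,0,0],
  [255,-0.004,-0.015,0,0],
  [255,-0.002,-0.008,0,0],
  [255,-0.0025,-0.011,0,0],
  [255,0,0,0,0],
  [255,0,0,0,0],
])

```text
time_s: 7.25
position: [0.5034, 0.2053, 0.3405]
tcp_rot: [[0.998, -0.06, -0.0], [-0.06, -0.998, -0.001], [-0.0, 0.001, -1.0]]
force: [-0.5, -0.2, -1.9]
opening: 0.386
grasp_force: 30.0
```

Request:
send_rows([
  [255,0,0,0,0],
  [255,0,0,0,0],
  [255,0,0,0,0],
])

```text
time_s: 7.5
position: [0.5039, 0.2043, 0.3405]
tcp_rot: [[0.998, -0.063, -0.0], [-0.063, -0.998, -0.0], [-0.0, 0.0, -1.0]]
force: [0.2, -0.5, -1.6]
opening: 0.39
grasp_force: 30.0
```

```bash
python3 - <<'E'
from h import *
err(.503,.2055,.340,-3.5)
im,P=cloud('side')
m=(im.max(2)<60)&(P[...,2]>.175)&(P[...,2]<.29)&(abs(P[...,0]-.503)<.12)&(abs(P[...,1]-.2055)<.08)
Q=P[m];print(len(Q),cv2.minAreaRect((Q[:,:2]*1000).astype(np.float32)),np.percentile(Q[:,2],[0,1,50]))
q=P[(P[...,2]>.14)&(P[...,2]<.18)&(abs(P[...,0]-.503)<.03)&(P[...,1]>.07)&(P[...,1]<.34)]
print(len(q),cv2.minAreaRect((q[:,:2]*1000).astype(np.float32)),np.percentile(q[:,2],98))
cv2.imwrite('pics/s3.png',cv2.resize(im[100:320,120:330],None,fx=2.5,fy=2.5))
E
```

```text
t 7.5 pos [0.50387802 0.20427008 0.34052372] yaw -3.59 shift [-0.001  -0.0012  0.0005] turn -0.0015 zax [-0.e+00 -2.e-04 -1.e+00] F [ 0.17 -0.51 -1.58] M [ 0.01  0.04 -0.04] open 0.39025387437480774 grip 29.962100540254568
1504 ((503.0280456542969, 206.68463134765625), (62.74431610107422, 162.13096618652344), 86.5699234008789) [0.19299357 0.19870424 0.25212834]
506 ((502.95538330078125, 205.13038635253906), (261.01983642578125, 19.948495864868164), 86.43778991699219) 0.16132057599828298
```

View pics/s3.png

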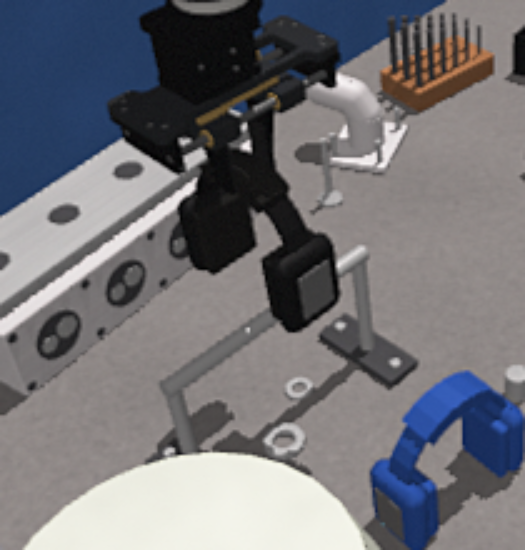

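The pair sits centred over the bar and square to it, within about 1 mm and 0.2°. Lowering to about 6 mm above contact.

Request:
send_rows([
  [255,0,0,0.004,0],
  [255,0,0,0.008,0],
  [255,0,0,0.012,0],
  [255,0,0,0.014,0],
  [255,0,0,0.016,0],
  [255,0,0,0.016,0],
  [255,0,0,0.016,0],
  [255,0,0,0.016,0],
  [255,0,0,0.016,0],
  [255,0,0,0.014,0],
  [255,0,0,0.01,0],
  [255,0,0,0.006,0],
  [255,0,0,0.004,0],
  [255,0,0,0.003,0],
  [255,0,0,0,0],
  [255,0,0,0,0],
  [255,0,0,0,0],
  [255,0,0,0,0],
])

```text
time_s: 9.05
position: [0.504, 0.2051, 0.1862]
tcp_rot: [[0.998, -0.061, 0.001], [-0.061, -0.998, 0.0], [0.001, -0.0, -1.0]]
force: [0.2, -0.9, -2.1]
opening: 0.383
grasp_force: 30.0
```

Request:
send_rows([
  [255,0,0,0.001,0],
  [255,0,0,0.001,0],
  [255,0,0,0.001,0],
  [255,0,0,0.001,0],
  [255,0,0,0,0],
  [255,0,0,0,0],
  [255,0,0,0,0],
])

```text
time_s: 9.63
position: [0.5036, 0.205, 0.1815]
tcp_rot: [[0.998, -0.061, -0.0], [-0.061, -0.998, 0.0], [-0.0, -0.0, -1.0]]
force: [-0.0, -0.3, -2.3]
opening: 0.388
grasp_force: 30.0
```

Request:
send_rows([
  [255,0,0,0.001,0],
  [255,0,0,0.0005,0],
  [255,0,0,0.0005,0],
  [255,0,0,0,0],
  [255,0,0,0,0],
  [255,0,0,0,0],
])

```text
time_s: 10.13
position: [0.5036, 0.2051, 0.1796]
tcp_rot: [[0.998, -0.061, 0.0], [-0.061, -0.998, 0.0], [0.0, -0.0, -1.0]]
force: [-0.2, -0.3, -2.4]
opening: 0.384
grasp_force: 30.0
```

Request:
send_rows([
  [255,0,0,0.0005,0],
  [255,0,0,0,0],
  [255,0,0,0,0],
  [255,0,0,0,0],
])

```text
time_s: 10.47
position: [0.5036, 0.205, 0.1791]
tcp_rot: [[0.998, -0.061, -0.0], [-0.061, -0.998, -0.0], [-0.0, 0.0, -1.0]]
force: [-0.3, -0.4, -1.6]
opening: 0.388
grasp_force: 30.0
```

Request:
send_rows([
  [255,0,0,0.0005,0],
  [255,0,0,0,0],
  [255,0,0,0,0],
  [255,0,0,0,0],
])

```text
time_s: 10.8
position: [0.5036, 0.2051, 0.1786]
tcp_rot: [[0.998, -0.061, -0.0], [-0.061, -0.998, -0.0], [-0.0, 0.0, -1.0]]
force: [-0.2, -0.5, -2.3]
opening: 0.387
grasp_force: 30.0
```

Request:
send_rows([
  [255,0,0,0.0005,0],
  [255,0,0,0,0],
  [255,0,0,0,0],
  [255,0,0,0,0],
])

```text
time_s: 11.13
position: [0.5037, 0.2051, 0.1782]
tcp_rot: [[0.998, -0.061, 0.0], [-0.061, -0.998, 0.0], [0.0, -0.0, -1.0]]
force: [-0.5, 0.6, -0.3]
opening: 0.386
grasp_force: 30.0
```

Request:
send_rows([
  [255,0,0,0.0004,0],
  [255,0,0,0,0],
  [255,0,0,0,0],
  [255,0,0,0,0],
])

```text
time_s: 11.47
position: [0.5037, 0.2051, 0.1781]
tcp_rot: [[0.998, -0.061, 0.0], [-0.061, -0.998, 0.0], [0.0, -0.0, -1.0]]
force: [-1.1, -0.5, 4.6]
opening: 0.388
grasp_force: 29.9
```

The bar now carries the weight (force has risen by about 7 N). Releasing slowly.

Request:
send_rows([
  [255,0,0,-0.0003,0],
  [255,0,0,0,0],
  [165,0,0,0,0],
  [158,0,0,0,0],
  [155,0,0,0,0],
  [152,0,0,0,0],
  [149,0,0,0,0],
  [146,0,0,0,0],
  [143,0,0,0,0],
  [140,0,0,0,0],
  [135,0,0,0,0],
  [130,0,0,0,0],
  [125,0,0,0,0],
  [120,0,0,0,0],
  [110,0,0,0,0],
  [100,0,0,0,0],
  [90,0,0,0,0],
  [80,0,0,0,0],
  [70,0,0,0,0],
  [60,0,0,0,0],
])

```text
time_s: 13.13
position: [0.5036, 0.2051, 0.178]
tcp_rot: [[0.998, -0.061, 0.0], [-0.061, -0.998, 0.0], [0.0, -0.0, -1.0]]
force: [0.6, 0.7, 0.2]
opening: 0.726
grasp_force: 0.0
```

```bash
python3 - <<'E'
from h import *
err(.503,.2055,.340,-3.5)
im,P=cloud('side')
cv2.imwrite('pics/s4.png',cv2.resize(im[130:320,120:330],None,fx=2.5,fy=2.5))
m=(im.max(2)<60)&(P[...,2]>.018)&(P[...,2]<.12)&(abs(P[...,0]-.503)<.12)&(abs(P[...,1]-.2055)<.08)
Q=P[m];print(len(Q),cv2.minAreaRect((Q[:,:2]*1000).astype(np.float32)),np.percentile(Q[:,2],[0,1,50]))
E
```

```text
t 13.1333 pos [0.50361077 0.20506349 0.17796715] yaw -3.51 shift [-0.0006 -0.0004 -0.162 ] turn -0.0001 zax [ 0.  0. -1.] F [0.64 0.67 0.18] M [ 0.04 -0.02  0.05] open 0.7256777851667332 grip 0.0
926 ((500.20513916015625, 207.10992431640625), (64.38192749023438, 159.8662109375), 86.0562515258789) [0.03039566 0.03559956 0.08036943]
```

View pics/s4.png

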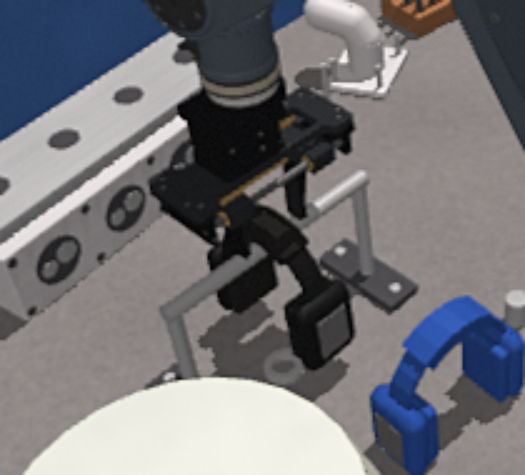

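The pair hangs on the bar at (275,240) with one cup on each side, and the fingers are clear of the pad. Retreating straight up.

Request:
send_rows([
  [30,0,0,0,0],
  [0,0,0,0,0],
  [0,0,0,-0.003,0],
  [0,0,0,-0.006,0],
  [0,0,0,-0.01,0],
  [0,0,0,-0.015,0],
  [0,0,0,-0.02,0],
  [0,0,0,-0.02,0],
  [0,0,0,-0.02,0],
  [0,0,0,-0.02,0],
  [0,0,0,-0.015,0],
  [0,0,0,-0.01,0],
  [0,0,0,-0.005,0],
  [0,0,0,0,0],
  [0,0,0,0,0],
])

```text
time_s: 14.43
position: [0.5032, 0.205, 0.3217]
tcp_rot: [[0.998, -0.061, -0.001], [-0.061, -0.998, -0.0], [-0.001, 0.0, -1.0]]
force: [-0.6, 0.1, -1.2]
opening: 0.996
grasp_force: 0.0
```

Request:
send_rows([
  [0,0,0,0,0],
  [0,0,0,0,0],
  [0,0,0,0,0],
  [0,0,0,0,0],
  [0,0,0,0,0],
  [0,0,0,0,0],
  [0,0,0,0,0],
  [0,0,0,0,0],
  [0,0,0,0,0],
  [0,0,0,0,0],
  [0,0,0,0,0],
  [0,0,0,0,0],
])

```text
time_s: 15.43
position: [0.5036, 0.2051, 0.322]
tcp_rot: [[0.998, -0.061, 0.0], [-0.061, -0.998, 0.0], [0.0, -0.0, -1.0]]
force: [-0.3, 0.1, 0.1]
opening: 0.998
grasp_force: 0.0
```

```bash
python3 - <<'E'
from h import *
for k in range(4):
    im,P=cloud('side')
    m=(im.max(2)<60)&(P[...,2]>.018)&(P[...,2]<.19)&(abs(P[...,0]-.503)<.12)&(abs(P[...,1]-.2055)<.08)
    Q=P[m];print(len(Q),cv2.minAreaRect((Q[:,:2]*1000).astype(np.float32)),np.percentile(Q[:,2],[0,1,50,99]))
    for s in(-1,1):
        q=Q[s*(Q[:,0]-.503)>.03];print('  cup',s,np.percentile(q[:,2],[1,50]).round(4),q.mean(0).round(4))
cv2.imwrite('pics/s5.png',cv2.resize(im[130:320,120:330],None,fx=2.5,fy=2.5))
print(read_state()['time_s'])
E
```

```text
1566 ((499.3948974609375, 218.70480346679688), (83.10797882080078, 158.5430450439453), 87.41117858886719) [0.02992006 0.03611641 0.11121684 0.17841189]
  cup -1 [0.0374 0.1116] [0.4408 0.2177 0.1085]
  cup 1 [0.0344 0.0746] [0.5532 0.2118 0.0829]
1567 ((501.3990478515625, 217.8834686279297), (83.42232513427734, 160.95278930664062), 87.34304809570312) [0.02883545 0.03645765 0.11122278 0.1784227 ]
  cup -1 [0.0373 0.1115] [0.4407 0.2176 0.1084]
  cup 1 [0.0353 0.0742] [0.553  0.2117 0.0836]
1569 ((500.8246765136719, 223.67953491210938), (93.94590759277344, 160.1689910888672), 87.29937744140625) [0.0274302  0.03730481 0.11104404 0.17843301]
  cup -1 [0.0388 0.1114] [0.4408 0.2175 0.1084]
  cup 1 [0.0351 0.0741] [0.5531 0.2118 0.0832]
1562 ((499.96246337890625, 218.5243377685547), (84.57062530517578, 159.56301879882812), 87.16275024414062) [0.02734939 0.03626939 0.11136334 0.17881552]
  cup -1 [0.0375 0.1116] [0.4406 0.2176 0.1081]
  cup 1 [0.035  0.0747] [0.5532 0.2117 0.0833]
15.6333
```

View pics/s5.png

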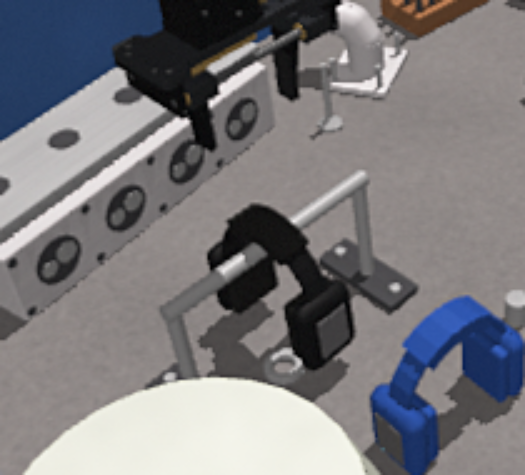

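The pair hangs still and square on the bar, with its crown at (262,230) in the crop and the gripper well clear. Handing in.

```bash
python3 -c "
from rig import hand_in
print(hand_in())"
```

```text
the job is handed in; nothing more can be done
None
```

The padded ear defenders hang still and square across the rail's bar, one cup on each side, the slim pair was not touched, and the job was handed in at about 15.6 s.

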